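Clamp a walnut blank under a spring hold-down

ROBOT

A 6-joint arm with a two-finger parallel gripper is mounted at the origin on a cart in front of the work surface, level with it; the furniture and walls round the work are solid. World frame = base frame: x ahead of the robot, y to its left, z up, the work surface at z = 0. Lengths are in m, angles in rad, forces in N, time in s.
With the tool pointing down it reaches from about 0.375 to 0.9 m from the base axis. Payload 3.1 kg.
Tool frame: the origin (TCP) lies midway between the tips of the shut fingers; the grasp point (between the pads) lies 19 mm behind it (manip.grip_depth is the distance from the TCP to the grasp point, in m); z points along the fingers, y is the line along which they close (so a half turn about z gives the same grasp; the last joint's range is limited). The gripper opens to 85 mm and grips with 20 to 120 N. Pads are 22 mm wide; open, the fingers measure 114 mm over their backs; the gripper's body (76 mm by 85 mm) begins 54 mm behind the grasp point. The pads swing forward as they close: fully open they stand 13 mm farther back than shut.
Start: joints at [1.143, 0.527, 1.433, -0, 1.181, -0.178], TCP at [0.154, 0.606, 0.231] pointing down, gripper open.
Joint ranges: [-3.08, 3.08], [-0.75, 2.2], [0.22, 2.44], [-1.43, 4.57], [0, 2.65], [-2.85, 2.85]. Speed limits (rad/s): [2.79, 2.79, 3.14, 3.14, 3.14, 3.14].

INTERFACE

Orientations are given as a unit quaternion [x, y, z, w].
In Python, from station import telemetry, snapshot, manip gives the robot as it stands. The module is installed in compiled form; this text tells all that it offers.
- The arm moves only by the shell command python3 -m crank 'ROWS' [OPENING] [FORCE]. ROWS is text: rows parted by semicolons, each of 6 numbers parted by spaces: the shift along the tool's x, y, z as a fraction of full scale, then the turn, a rotation vector about the tool's x, y, z as a fraction of full scale. A call has exactly 5 rows; each row shifts and turns the commanded pose from where the row before left it, along the tool's axes as they then stand; what a row does not reach is not made up. Full scale, the value 1, is 4 cm for a shift and 90 degrees for a turn. A row lasts 1/10 s, in which the tool goes at most 50 mm and 8.59 degrees, less where a joint would pass 70% of its speed; a pose out of reach is approached as far as the arm can. A call with a number of a shift or a turn outside -1 to 1 is refused whole. A call with a gripper value outside its range is refused whole. OPENING is the opening, from -1 (shut) to 1 (fully open), set as the call begins (- or left out, the last holds). The fingers move at their own pace and stop on an object; FORCE is the grip in N (left out, the last holds). Time passes only in rows, so rows that do not move let the fingers close, or fill a call up. It gives the time, the measured TCP pose, the force, the opening and the grip force at its end, in the units of the state.
- telemetry.sense(): the state, without advancing time (a new reading comes with each control period).
- snapshot(name): name is "side" or "top"; returns a dict with "image" (400x640x3 uint8, red, green, blue), "depth" (400x640 float32, m along the optical axis (not along the pixel's ray), 0 where there is no reading), "camera_matrix" (3x3 intrinsics, pixels), "k1" (the pictures are not rectified: a ray, as slopes to the right and down, at radius r is drawn at 1 + k1 r^2 times it, then the intrinsics apply), "rvec" (rotation vector, rad) and "tvec" (3), from world to camera coordinates, as OpenCV has them. Camera axes: x right, y down, z forward; pixel columns grow to the right and rows downward; lengths in m; the calibration is good to about 2 mm. A picture is of the moment at which its call begins.
- manip.sign_off(): hands the job in; it is judged then, once.
The state is a dict: "t": time; "q": joint angles; "qd": joint speeds; "tau": joint torques, N m; "tcp_pos": TCP position; "tool_rot": TCP orientation; "force": force on the tool from outside, world axes, zero at the start; "ft_torque": the same for the moment, N m; "finger_gap": opening from 0.0 (shut) to 1.0 (fully open); "gripper_force": force on a finger pad.
Only numpy, scipy, OpenCV 4.12 (cv2) and the standard library are available. Lean on these libraries where they do the work, as an engineer would, in place of code of your own. Each camera call takes 0.05 s, during which the arm holds its last target. There are 200 camera calls.

TASK

Clamp the long walnut blank in the spring hold-down fixture, ready for carving: swing the sprung arm up and back until it stays open by itself, lay the blank flat in the channel between the low rails and slide it fully home against the end stop, then bring the arm over again so that its rubber roller presses the blank down. Leave the other things on the table where they are.

Things in the scene. Friction and masses are not known exactly. Their poses are not given: they have to be found in the camera images.
- walnut_blank: the part to clamp: sawn bar of dark reddish-brown walnut, 26 (own x) x 110 (own y) x 24 (z) mm, about 0.05 kg, loose on the table at varying yaw, lying on a 26 mm wide face; origin at the centre of its underside. Either end may go to the stop
- fixture: the hold-down fixture, fixed on the table: grey cast base plate 250 (own x) x 116 (own y) mm, its top 18 mm above the table; origin at the centre of its underside; own -x is its front, which roughly faces the robot. It carries the rails, the end stop and, from x = 47 to 119 mm and y = +-32 mm, the grey hinge bracket, 86 mm high above the table
- seat (a point): point on the base plate's top (18 mm above the table) on the channel's middle line, at the fixture's x = -25 mm, 55 mm in front of the end stop: where the centre of the blank's underside lies when fully home. Axes as the fixture's: x along the channel to the stop. The rails are 8 mm high, 12 mm wide, 31 mm apart, straight from the stop to 39 mm in front of this point, flared for 21 mm more
- end_stop (a point): middle of the end stop's face, which looks along the fixture's -x; aluminium block 44 mm wide, 20 mm high above the base plate, closing the channel's far end
- hold_down (a joint): angle of the sprung arm, rad: 0 = down on the empty channel (the start), about 0.11 = bearing on the blank, 1.75 = fully open, a little past upright; it grows as the front swings up and back. An over-centre spring: below 0.85 it drives the arm down (9 N at the roller), above 0.85 on to 1.75, where it stays. Leading the bar round takes about 10 N; damped, so the arm closes softly if let go
- hinge_pin (a point): the arm's hinge, in the fixture's middle plane at own x = 65 mm, 72 mm above the table; the hinge axis is the fixture's own y
- cross_bar (a point): middle of the arm's cross bar (it turns with the arm). The bar is parallel to the hinge axis, 104 mm long; at angle q this point is at x = -120 cos q + 12 sin q, z = 120 sin q + 12 cos q mm from the hinge pin in the fixture's axes. From 17 to 53 mm out on each side it carries a freely revolving red grip sleeve, 15 mm in diameter; the arm, 14 mm wide, meets it in the middle
- rubber_roller: black rubber roller under the arm, turning freely, 18 mm in diameter and 30 mm long across the arm, 90 mm from the hinge axis; origin at its centre. With the arm down it lies 5 mm in front of the seat point. It presses on the blank's top
- short_blank: bystander: shorter sawn wood blank of lighter brown, 36 x 60 x 22 mm; origin at the centre of its underside
- sanding_block: bystander: sanding block wrapped in reddish-brown abrasive paper, 64 x 108 x 30 mm; origin at the centre of its underside
Things that resemble listed ones, but are neither listed nor needed, are in the scene too. Several things have the shape of the walnut_blank; the one meant has the colours described above.

How it is judged:
On the way, in this order (a step that is already met when the one before it is completed fails the run):
1. the arm stands open, swung back past centre (value of joint hold_down above 1.5 rad), for 0.2 s.
2. the blank lies flat in the channel, home against the end stop, with the arm still open (x of walnut_blank in the frame of seat between -0.006 and 0.003 m and y of walnut_blank in the frame of seat between -0.004 and 0.004 m and z of walnut_blank in the frame of seat between -0.003 and 0.003 m and angle between the y axis of walnut_blank and the x axis of seat, either way round below 0.1 rad and value of joint hold_down above 1.3 rad), for 0.2 s.
At the end, for the whole second after the job is handed in: The walnut blank lies flat in the channel between the rails (within 4 mm of the middle line, within 6 mm of touching the end stop), at rest, and the arm is down on it, its rubber roller pressing on the blank with more than 3 N (x of walnut_blank in the frame of seat between -0.006 and 0.003 m and y of walnut_blank in the frame of seat between -0.004 and 0.004 m and z of walnut_blank in the frame of seat between -0.003 and 0.003 m and angle between the y axis of walnut_blank and the x axis of seat, either way round below 0.1 rad and contact force between rubber_roller and walnut_blank above 3 N and value of joint hold_down between 0.06 and 0.18 rad and linear speed of walnut_blank below 0.02 m/s).
It fails at once if the short blank or the sanding block is moved by more than 30 mm (distance of any of short_blank, sanding_block from where it was at the start of the episode above 0.03 m).
It also fails if it takes over 70 s, if anything falls off the work surface, if the arm or the gripper's body presses on something with over 40 N, if the wrist force passes 120 N, or if a joint passes its speed limit or range.

## Working session

There is one attempt and no reset: what is moved stays moved. The work goes in short steps, Python scripts to look and compute and a shell command to move; the robot and the scene stay as the last step left them, time stands still between calls to the robot, and variables do not carry over. Pictures are saved under pics/ and viewed, at most 10 in all, crops included, and the job is handed in when it is done.

```bash
mkdir -p pics; cat > h.py <<'E'
import numpy as np, cv2
from station import telemetry, snapshot, manip
from scipy.spatial.transform import Rotation as R
def snap(n):
    s=snapshot(n); np.savez(f'{n}.npz',**s); return s
def ray(s,u,v):
    K=np.array(s['camera_matrix']);k1=float(s['k1'])
    d=np.array([(u-K[0,2])/K[0,0],(v-K[1,2])/K[1,1]]);x=d.copy()
    for _ in range(20): x=d/(1+k1*(x@x))
    Rm=cv2.Rodrigues(np.array(s['rvec'],float))[0];t=np.array(s['tvec']).ravel()
    return -Rm.T@t, Rm.T@np.array([x[0],x[1],1.])
def onz(s,u,v,z):
    c,d=ray(s,u,v); return c+d*(z-c[2])/d[2]
def dep(s,u,v):
    c,d=ray(s,u,v); return c+d*float(s['depth'][int(v),int(u)])
def proj(s,p):
    Rm=cv2.Rodrigues(np.array(s['rvec'],float))[0];q=Rm@np.array(p)+np.array(s['tvec']).ravel()
    x=q[:2]/q[2];x=x*(1+float(s['k1'])*(x@x));K=np.array(s['camera_matrix'])
    return K[0,0]*x[0]+K[0,2],K[1,1]*x[1]+K[1,2]
E
python3 - <<'E'
from h import *
for n in('top','side'):
    s=snap(n);cv2.imwrite(f'pics/{n}0.png',s['image'][:,:,::-1])
    c,d=ray(s,320,200);print(n,c,d)
s=telemetry.sense();print(s['t'],s['tcp_pos'],R.from_quat(s['tool_rot']).as_matrix().round(3),s['force'],manip.grip_depth)
E
```

```text
top [0.36236614 0.05677872 1.10016384] [ 0.17672888 -0.02626762 -0.98401612]
side [-0.14439083 -0.92522795  0.54382816] [ 0.55005871  0.76059688 -0.345047  ]
0.1 [0.15359912 0.60518118 0.23044211] [[-0.969  0.246 -0.001]
 [ 0.246  0.969 -0.002]
 [ 0.    -0.002 -1.   ]] [0.42085867 0.62430478 0.9605754 ] 0.0187
```

View pics/top0.png

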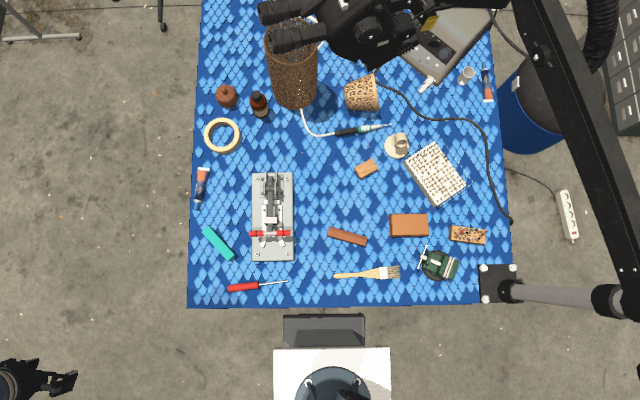

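View pics/side0.png

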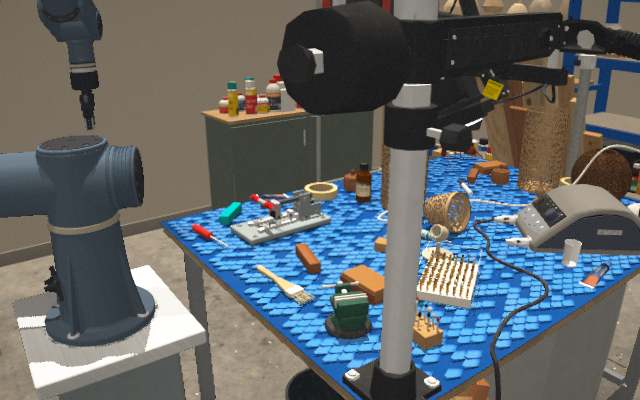

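The top view shows the fixture at about (272,216), with its red sleeves at (270,233). There are two candidates for the blank: the teal bar at (218,243) and the dark red-brown bar at (347,236). The red-brown one fits the description. The short blank is at (366,169) and the sanding block at (408,225). I'll confirm with a crop and measure.

```bash
cat > m.py <<'E'
from h import *
s=dict(np.load('top.npz'));im=s['image'];hsv=cv2.cvtColor(im,cv2.COLOR_RGB2HSV)
def comps(mask,box,minA=60):
    u0,v0,u1,v1=box;m=np.zeros_like(mask);m[v0:v1,u0:u1]=mask[v0:v1,u0:u1]
    n,l,st,c=cv2.connectedComponentsWithStats(m);return [(l==i) for i in range(1,n) if st[i,4]>=minA]
def rect(m,z):
    cs,_=cv2.findContours(m.astype(np.uint8),cv2.RETR_EXTERNAL,cv2.CHAIN_APPROX_NONE)
    c=max(cs,key=cv2.contourArea)[:,0]
    w=np.array([onz(s,u,v,z)[:2] for u,v in c])
    return cv2.minAreaRect((w*1000).astype(np.float32)), c.mean(0)
notblue=((hsv[...,0]<90)|(hsv[...,0]>130)|(hsv[...,1]<60)).astype(np.uint8)
print('blank');
for m in comps(notblue,(315,215,380,260)): print(rect(m,.024))
print('fixture')
for m in comps(notblue,(243,165,300,268),500): print(rect(m,.018))
red=((hsv[...,0]<6)|(hsv[...,0]>172))&(hsv[...,1]>150)&(hsv[...,2]>110)
print('sleeves',[rect(m,.085) for m in comps(red.astype(np.uint8),(240,220,300,245),8)])
E
python3 - <<'E'
from m import *
cv2.imwrite('pics/crop.png',cv2.resize(im[150:290,180:400],None,fx=3.6,fy=3.6,interpolation=2)[:,:,::-1])
E
```

```text
blank
(((453.8329772949219, -44.704856872558594), (111.1665267944336, 28.9605712890625), 73.67826080322266), array([346.9673913 , 236.11956522]))
fixture
(((515.7661743164062, 164.4998779296875), (121.70138549804688, 251.00335693359375), 89.95967864990234), array([271.8671875, 216.546875 ]))
sleeves [(((458.8575439453125, 197.9539794921875), (33.8052864074707, 10.40414047241211), 89.58094024658203), array([255.9375, 233.    ])), (((459.6139831542969, 126.74546813964844), (31.244659423828125, 13.018697738647461), 89.54180145263672), array([282.625  , 232.46875]))]
```

View pics/crop.png

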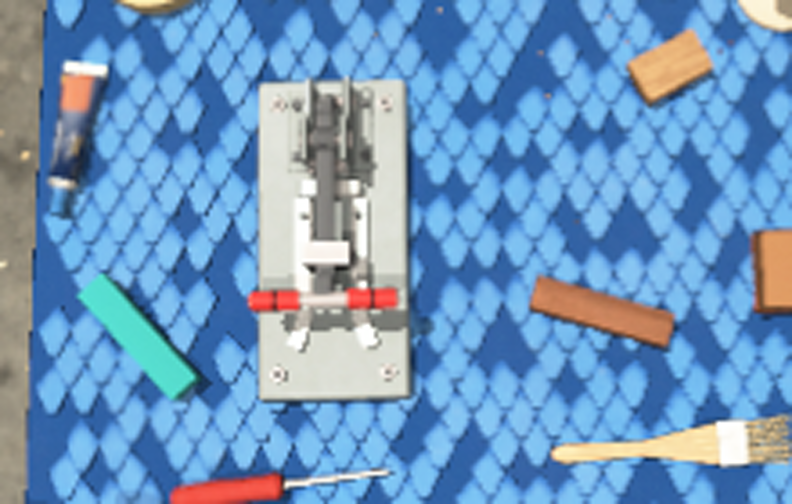

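The crop confirms it: the bar at crop (600,313) is dark red-brown walnut, while the teal bar at (140,335) is a decoy. The red sleeves are at (275,300) and (372,298). I'll move above the right-hand sleeve with the tool's y along world x, after checking the boom height.

```bash
python3 - <<'E'
from h import *
s=dict(np.load('top.npz'))
for u,v in [(290,35),(350,30),(380,40),(520,40),(570,140),(620,280),(269,233),(257,233),(282,232),(300,80)]: print(u,v,dep(s,u,v).round(3))
E
python3 -m crank '0 0 0 0 0 .0935;0 0 0 0 0 .0935;0 0 0 0 0 .0935;0 0 0 0 0 .0935;0 0 0 0 0 .0935' 0
python3 -m crank '0 0 0 0 0 .0935;0 0 0 0 0 .0935;0 0 0 0 0 .0935;0 0 0 0 0 .0935;0 0 0 0 0 0'
```

```text
290 35 [0.766 0.09  0.484]
350 30 [ 0.78  -0.016  0.48 ]
380 40 [ 0.802 -0.082  0.415]
520 40 [ 1.573 -1.092 -0.741]
570 140 [ 0.576 -0.395  0.487]
620 280 [ 0.333 -0.47   0.474]
269 233 [0.458 0.163 0.089]
257 233 [0.458 0.193 0.092]
282 232 [0.461 0.129 0.089]
300 80 [0.925 0.084 0.01 ]
t: 0.6
tcp_pos: [0.1537, 0.6053, 0.2307]
tool_rot: [0.475, 0.88, -0.001, 0.0]
force: [-0.4, -0.1, 0.4]
finger_gap: 0.502
gripper_force: 0.0
t: 1.1
tcp_pos: [0.1537, 0.6054, 0.2308]
tool_rot: [0.707, 0.707, -0.001, 0.0]
force: [0.0, 0.3, 0.4]
finger_gap: 0.496
gripper_force: 0.0
```

```bash
python3 -m crank '-.8 .51 0 0 0 0;-.8 .51 0 0 0 0;-.8 .51 0 0 0 0;-.8 .51 0 0 0 0;-.8 .51 0 0 0 0'
python3 -m crank '-.8 .51 0 0 0 0;-.8 .51 0 0 0 0;-.8 .51 0 0 0 0;-.8 .51 0 0 0 0;-.8 .51 0 0 0 0'
python3 -m crank '-.8 .51 0 0 0 0;-.8 .51 0 0 0 0;-.8 .51 0 0 0 0;-.8 .51 0 0 0 0;-.8 .51 0 0 0 0'
python3 - <<'E'
from h import *
s=telemetry.sense();print(s['tcp_pos'],R.from_quat(s['tool_rot']).as_matrix().round(3),s['q'])
E
```

```text
t: 1.6
tcp_pos: [0.2564, 0.4444, 0.2312]
tool_rot: [0.706, 0.709, -0.0, 0.0]
force: [0.9, -0.3, -0.3]
finger_gap: 0.497
gripper_force: 0.0
t: 2.1
tcp_pos: [0.3585, 0.2844, 0.2313]
tool_rot: [0.706, 0.709, 0.0, 0.0]
force: [1.7, -0.5, 0.4]
finger_gap: 0.503
gripper_force: 0.0
t: 2.6
tcp_pos: [0.4605, 0.1243, 0.2313]
tool_rot: [0.706, 0.708, -0.0, -0.0]
force: [0.6, 0.9, -0.0]
finger_gap: 0.498
gripper_force: 0.0
[0.46049374 0.12433439 0.23128934] [[-0.004  1.    -0.   ]
 [ 1.     0.004  0.   ]
 [ 0.    -0.    -1.   ]] [2.87806076e-02 3.29481692e-01 1.79340462e+00 1.24447887e-04
 1.01881234e+00 2.51762221e-02]
```

```bash
python3 -m crank '.06 -.03 .82 0 0 0;0 0 .82 0 0 0;0 0 .82 0 0 0;0 0 .82 0 0 0;0 0 .82 0 0 0'
python3 -m crank '0 0 0 0 0 0;0 0 0 0 0 0;0 0 0 0 0 0;0 0 0 0 0 0;0 0 0 0 0 0' -1 30
python3 - <<'E'
from h import *
s=snap('side');cv2.imwrite('pics/s1.png',cv2.resize(s['image'][130:270,200:400],None,fx=3.5,fy=3.5)[:,:,::-1])
E
```

```text
t: 3.1
tcp_pos: [0.459, 0.1281, 0.0662]
tool_rot: [0.706, 0.708, 0.0, 0.0]
force: [-0.1, -0.4, 1.0]
finger_gap: 0.497
gripper_force: 0.0
t: 3.6
tcp_pos: [0.4596, 0.1282, 0.0683]
tool_rot: [0.707, 0.707, 0.001, 0.001]
force: [0.5, -1.0, -6.0]
finger_gap: 0.161
gripper_force: 29.4
```

View pics/s1.png

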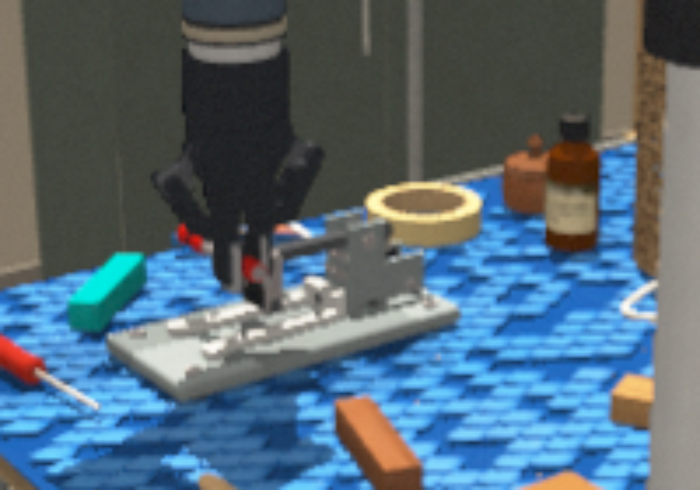

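The picture shows the fingers (about (255,270)) closed on the near red sleeve. I'll lead the bar round the arc with the tool held vertical.

```bash
python3 -m crank '0 .045 -.3 0 0 0;0 .075 -.29 0 0 0;0 .1 -.283 0 0 0;0 .13 -.273 0 0 0;0 .16 -.257 0 0 0'
python3 -m crank '0 .18 -.24 0 0 0;0 .205 -.22 0 0 0;0 .227 -.198 0 0 0;0 .245 -.175 0 0 0;0 .262 -.153 0 0 0'
```

```text
t: 4.15
tcp_pos: [0.4801, 0.1285, 0.124]
tool_rot: [0.707, 0.707, 0.001, 0.001]
force: [5.2, 0.0, -12.7]
finger_gap: 0.161
gripper_force: 29.3
t: 4.65
tcp_pos: [0.5249, 0.129, 0.1632]
tool_rot: [0.707, 0.707, 0.001, 0.0]
force: [5.8, 4.7, -13.8]
finger_gap: 0.16
gripper_force: 29.3
```

```bash
python3 -m crank '0 .275 -.125 0 0 0;0 .285 -.095 0 0 0;0 .293 -.065 0 0 0;0 .3 -.037 0 0 0;0 .302 -.01 0 0 0'
python3 -m crank '0 .302 .02 0 0 0;0 .3 .045 0 0 0;0 0 0 0 0 0;0 0 0 0 0 0;0 0 0 0 0 0'
```

```text
t: 5.15
tcp_pos: [0.5825, 0.1298, 0.1761]
tool_rot: [0.707, 0.707, 0.001, -0.001]
force: [3.2, 4.8, -11.2]
finger_gap: 0.161
gripper_force: 29.6
t: 5.65
tcp_pos: [0.6062, 0.1302, 0.1731]
tool_rot: [0.707, 0.707, 0.001, -0.001]
force: [2.7, 5.1, -8.8]
finger_gap: 0.164
gripper_force: 29.8
```

```bash
python3 -m crank '0 0 0 0 0 0;0 0 0 0 0 0;0 0 -.5 0 0 0;0 0 -.5 0 0 0;0 0 -.5 0 0 0' 0
python3 -m crank '-.474 -.388 0 0 0 0;-.474 -.388 0 0 0 0;-.474 -.388 0 0 0 0;-.474 -.388 0 0 0 0;-.474 -.388 0 0 0 0' 0.4
python3 -m crank '-.474 -.388 0 0 0 0;-.474 -.388 0 0 0 0;-.474 -.388 0 0 0 0;-.474 -.388 0 0 0 0;-.474 -.388 0 0 0 0'
python3 -m crank '0 0 0 0 0 .0905;0 0 0 0 0 .0905;0 0 0 0 0 0;0 0 0 0 0 0;0 0 0 0 0 0'
python3 - <<'E'
from h import *
s=snap('top');a=cv2.resize(s['image'][160:270,235:385],None,fx=5,fy=5)[:,:,::-1];cv2.imwrite('pics/t2.png',a)
E
```

```text
t: 6.15
tcp_pos: [0.6053, 0.1277, 0.2349]
tool_rot: [0.707, 0.707, -0.001, -0.0]
force: [0.8, -0.7, 0.6]
finger_gap: 0.498
gripper_force: 0.0
t: 6.65
tcp_pos: [0.5272, 0.0324, 0.2345]
tool_rot: [0.707, 0.707, -0.0, 0.0]
force: [0.8, 0.7, -0.4]
finger_gap: 0.701
gripper_force: 0.0
t: 7.15
tcp_pos: [0.4496, -0.0622, 0.2344]
tool_rot: [0.707, 0.707, -0.0, -0.0]
force: [-0.2, -0.8, -0.6]
finger_gap: 0.7
gripper_force: 0.0
t: 7.65
tcp_pos: [0.4509, -0.0613, 0.2339]
tool_rot: [0.799, 0.601, -0.0, 0.0]
force: [-0.6, 0.7, 0.7]
finger_gap: 0.699
gripper_force: 0.0
```

View pics/t2.png

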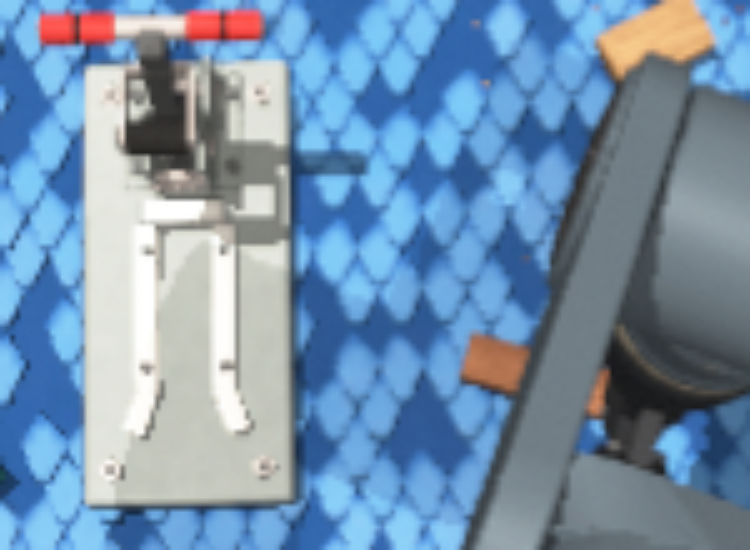

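The arm stands open (sleeves at crop (150,25)). The channel is clear, with rails at crop (146,300) and (223,300) and the stop at (185,212). I'll measure the channel from the white-rail mask and grip the blank.

```bash
python3 - <<'E'
from h import *
s=dict(np.load('top.npz'));im=s['image'].astype(int);w=(im.min(2)>205)
P={'L':[], 'R':[]}
for v in range(206,236,2):
    for k,(a,b) in {'L':(258,270),'R':(274,286)}.items():
        us=np.where(w[v,a:b])[0]+a
        if len(us): P[k].append([*(onz(s,us.min()-.5,v,.026)[:2]),onz(s,us.max()+.5,v,.026)[1]])
for k in P:
    p=np.array(P[k]);f=np.polyfit(p[:,0],p[:,1:].mean(1),1);print(k,f,np.polyval(f,.49),(p[:,1]-p[:,2]).mean(),len(p))
# stop front edge: rail/stop columns
for u in (268,270,272,274,276):
    vs=np.where(w[196:212,u])[0]+196; print(u,vs.min(),vs.max(),onz(s,u,vs.max()+.5,.038)[:2].round(4))
nb=(im[...,2]-im[...,0]<25).astype(np.uint8); nb[:160]=0;nb[:,310:]=0;nb[:,:245]=0
for v in (225,240,250,258): us=np.where(nb[v,245:300])[0]+245;print(v,onz(s,us.min()-.5,v,.018)[:2].round(4),onz(s,us.max()+.5,v,.018)[:2].round(4))
for u in (258,265,280,288):
    vs=np.where(nb[225:275,u])[0]+225;print(u,onz(s,u,vs.max()+.5,.018)[:2].round(4))
E
python3 -m crank '0 0 .9 0 0 0;0 0 .9 0 0 0;0 0 .9 0 0 0;0 0 .9 0 0 0;0 0 .9 0 0 0'
python3 -m crank '0 0 .7 0 0 0;0 0 .3 0 0 0;0 0 0 0 0 0;0 0 0 0 0 0;0 0 0 0 0 0'
python3 -m crank '0 0 0 0 0 0;0 0 0 0 0 0;0 0 0 0 0 0;0 0 0 0 0 0;0 0 0 0 0 0' -1 40
```

```text
L [-0.08609077  0.23079233] 0.18860785184246687 0.02703767695130904 15
R [0.0487654  0.11866605] 0.14256110184979803 0.013791394946435404 15
268 200 211 [0.5221 0.1712]
270 200 211 [0.522  0.1657]
272 200 210 [0.5248 0.1603]
274 200 208 [0.5303 0.1549]
276 206 207 [0.533  0.1494]
225 [0.4876 0.2187] [0.4867 0.1051]
240 [0.4459 0.2181] [0.445  0.1023]
250 [0.4185 0.2177] [0.4175 0.1024]
258 [0.3966 0.2174] [0.3956 0.1024]
258 [0.3897 0.1995]
265 [0.3895 0.1803]
280 [0.3892 0.1393]
288 [0.389  0.1174]
t: 8.2
tcp_pos: [0.4514, -0.0614, 0.0524]
tool_rot: [0.8, 0.601, 0.0, 0.0]
force: [0.9, -0.9, 0.7]
finger_gap: 0.695
gripper_force: 0.0
t: 8.7
tcp_pos: [0.4519, -0.0617, 0.0148]
tool_rot: [0.8, 0.6, 0.001, 0.001]
force: [0.3, -0.3, 0.3]
finger_gap: 0.7
gripper_force: 0.0
t: 9.2
tcp_pos: [0.4515, -0.0616, 0.0146]
tool_rot: [0.8, 0.6, 0.0, 0.001]
force: [-0.4, -0.6, 6.4]
finger_gap: 0.291
gripper_force: 39.4
```

Gripped. I'll lift it, then refine the channel line at subpixel level.

```bash
python3 - <<'E'
from h import *
s=dict(np.load('top.npz'));g=s['image'].astype(float).min(2)
def edge(row,a,b,sg):
    d=sg*np.diff(row[a:b]);i=np.clip(d,0,None)**2;return a+.5+(i*np.arange(len(i))).sum()/i.sum()
out=[]
for v in range(212,234,1):
    r=g[v];e=[edge(r,258,265,1),edge(r,264,270,-1),edge(r,273,280,1),edge(r,279,286,-1)]
    out.append([onz(s,u,v,.026)[1] for u in e]+[onz(s,e[0],v,.026)[0]])
o=np.array(out);print(np.median(o,0).round(4))
x=o[:,4]
for c in range(4):print(np.polyfit(x,o[:,c],1)[0].round(3),end=' ')
print(np.polyfit(x,o[:,:4].mean(1),1))
E
python3 -m crank '0 0 -.5 0 0 0;0 0 -.9 0 0 0;0 0 -.9 0 0 0;0 0 -.9 0 0 0;0 0 0 0 0 0'
python3 -m crank '0 0 0 0 0 .091;0 0 0 0 0 .091;0 0 0 0 0 .091;0 0 0 0 0 .091;0 0 0 0 0 .091'
python3 -m crank '0 0 0 0 0 .091;0 0 0 0 0 .091;0 0 0 0 0 .091;0 0 0 0 0 .091;0 0 0 0 0 0'
python3 - <<'E'
from h import *
s=telemetry.sense();print(s['tcp_pos'],R.from_quat(s['tool_rot']).as_matrix().round(4))
s=snap('side');cv2.imwrite('pics/s2.png',s['image'][60:340,160:460][:,:,::-1])
E
```

```text
[0.1906 0.179  0.1478 0.1351 0.4934]
0.017 0.014 0.001 -0.016 [0.00391827 0.161169  ]
t: 9.7
tcp_pos: [0.4537, -0.0623, 0.1457]
tool_rot: [0.8, 0.6, 0.003, 0.004]
force: [0.5, -0.6, -1.1]
finger_gap: 0.287
gripper_force: 39.9
t: 10.2
tcp_pos: [0.4502, -0.0611, 0.1408]
tool_rot: [0.96, 0.279, -0.001, -0.001]
force: [0.9, 0.6, -1.0]
finger_gap: 0.289
gripper_force: 39.9
t: 10.7
tcp_pos: [0.4503, -0.0611, 0.1408]
tool_rot: [1.0, 0.0, -0.001, -0.0]
force: [-0.8, -1.2, -1.1]
finger_gap: 0.289
gripper_force: 39.9
[ 0.45029066 -0.06114468  0.14080869] [[ 1.0e+00  3.0e-04 -1.6e-03]
 [ 3.0e-04 -1.0e+00  6.0e-04]
 [-1.6e-03 -6.0e-04 -1.0e+00]]
```

View pics/s2.png

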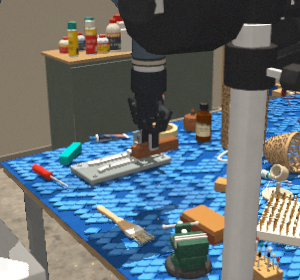

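The side crop shows the blank held level in the gripper at about (150,145). The channel's middle line is at y≈0.163 with yaw≈0. I'll carry the blank above the channel and check it numerically.

```bash
python3 -m crank '.022 -.7 0 0 0 0;.022 -.7 0 0 0 0;.022 -.7 0 0 0 0;.022 -.7 0 0 0 0;.022 -.7 0 0 0 0'
python3 -m crank '.022 -.7 0 0 0 0;.022 -.7 0 0 0 0;.022 -.7 0 0 0 0;0 0 .7 0 0 0;0 0 .7 0 0 0'
python3 -m crank '0 0 .5 0 0 0;0 0 .2 0 0 0;0 0 0 0 0 0;0 0 0 0 0 0;0 0 0 0 0 0'
python3 - <<'E'
from h import *
s=snap('top');cv2.imwrite('pics/t3.png',cv2.resize(s['image'][160:270,225:345],None,fx=5,fy=5)[:,:,::-1])
s=snap('side');cv2.imwrite('pics/s3.png',cv2.resize(s['image'][150:260,220:350],None,fx=5,fy=5)[:,:,::-1])
E
```

```text
t: 11.25
tcp_pos: [0.455, 0.0797, 0.1412]
tool_rot: [1.0, 0.002, -0.0, -0.0]
force: [0.8, -0.3, -0.1]
finger_gap: 0.286
gripper_force: 39.9
t: 11.75
tcp_pos: [0.4586, 0.1638, 0.0853]
tool_rot: [1.0, 0.003, 0.001, -0.0]
force: [0.1, -0.4, -0.2]
finger_gap: 0.29
gripper_force: 39.9
t: 12.25
tcp_pos: [0.4588, 0.1626, 0.0584]
tool_rot: [1.0, 0.0, 0.001, -0.0]
force: [-0.2, 0.7, -0.4]
finger_gap: 0.291
gripper_force: 39.9
```

View pics/s3.png

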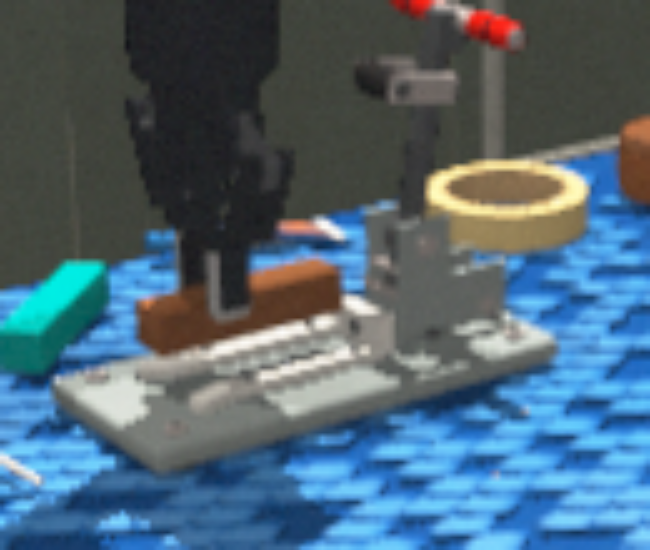

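The blank hangs level, parallel to and above the channel (crop (240,300)). The arm is open, its roller at (375,78). I'll check the blank's offset in the top view numerically.

```bash
python3 - <<'E'
from h import *
s=dict(np.load('top.npz'));im=s['image'];h=cv2.cvtColor(im,cv2.COLOR_RGB2HSV)
m=((h[...,0]<15)&(h[...,1]>90)&(h[...,2]>50)).astype(np.uint8);m[:195]=0;m[262:]=0;m[:,:250]=0;m[:,300:]=0
n,l,st,c=cv2.connectedComponentsWithStats(m)
for i in range(1,n):
    if st[i,4]<15: continue
    v,u=np.where(l==i);print(st[i],'xmax/min',onz(s,u.mean(),v.min()-.5,.068)[:2].round(4),onz(s,u.mean(),v.max()+.5,.068)[:2].round(4))
    for vv in range(v.min()+1,v.max(),3): k=u[v==vv];print(vv,onz(s,k.min()-.5,vv,.068)[:2].round(4),onz(s,k.max()+.5,vv,.068)[:2].round(4))
E
```

```text
(no output)
```

The top view is hidden by the robot arm, so I'll rely on the grip geometry and descend while watching the force.

```bash
python3 -m crank '0 0 .15 0 0 0;0 0 .15 0 0 0;0 0 .15 0 0 0;0 0 .1 0 0 0;0 0 0 0 0 0'
python3 -m crank '0 0 .05 0 0 0;0 0 .03 0 0 0;0 0 0 0 0 0;0 0 0 0 0 0;0 0 0 0 0 0'
```

```text
t: 12.85
tcp_pos: [0.4575, 0.1625, 0.0347]
tool_rot: [1.0, 0.0, -0.001, 0.0]
force: [-0.8, -0.5, -0.5]
finger_gap: 0.289
gripper_force: 39.9
t: 13.35
tcp_pos: [0.4581, 0.1626, 0.0326]
tool_rot: [1.0, 0.0, 0.0, -0.0]
force: [-0.1, -0.6, 3.3]
finger_gap: 0.289
gripper_force: 40.3
```

It touched down at exactly the seat height with no rail contact. Next I'll slide it towards the stop.

```bash
python3 -m crank '.08 0 0 0 0 0;.08 0 0 0 0 0;.06 0 0 0 0 0;.04 0 0 0 0 0;0 0 0 0 0 0'
python3 -m crank '.03 0 0 0 0 0;.03 0 0 0 0 0;.03 0 0 0 0 0;0 0 0 0 0 0;0 0 0 0 0 0'
```

```text
t: 13.85
tcp_pos: [0.4646, 0.1624, 0.0326]
tool_rot: [1.0, 0.0, -0.004, 0.0]
force: [-6.4, 0.1, 9.9]
finger_gap: 0.29
gripper_force: 41.0
t: 14.35
tcp_pos: [0.4678, 0.1625, 0.0326]
tool_rot: [1.0, 0.0, -0.004, 0.0]
force: [-6.9, 0.6, 9.3]
finger_gap: 0.289
gripper_force: 41.0
```

```bash
python3 -m crank '.04 0 0 0 0 0;.04 0 0 0 0 0;.03 0 0 0 0 0;0 0 0 0 0 0;0 0 0 0 0 0'
python3 -m crank '.03 0 0 0 0 0;.03 0 0 0 0 0;0 0 0 0 0 0;0 0 0 0 0 0;0 0 0 0 0 0'
```

```text
t: 14.85
tcp_pos: [0.4723, 0.1624, 0.0326]
tool_rot: [1.0, 0.0, -0.004, 0.0]
force: [-6.5, -0.7, 9.9]
finger_gap: 0.294
gripper_force: 41.0
t: 15.35
tcp_pos: [0.4731, 0.1624, 0.0326]
tool_rot: [1.0, 0.0, -0.006, 0.0]
force: [-8.4, 0.9, 11.2]
finger_gap: 0.289
gripper_force: 41.3
```

```bash
python3 -m crank '.05 0 0 0 0 0;.05 0 0 0 0 0;0 0 0 0 0 0;0 0 0 0 0 0;0 0 0 0 0 0'
python3 -m crank '.05 0 0 0 0 0;.05 0 0 0 0 0;0 0 0 0 0 0;0 0 0 0 0 0;0 0 0 0 0 0'
```

```text
t: 15.85
tcp_pos: [0.4731, 0.1624, 0.0325]
tool_rot: [1.0, 0.0, -0.01, 0.001]
force: [-14.4, 0.8, 17.3]
finger_gap: 0.292
gripper_force: 41.9
t: 16.35
tcp_pos: [0.4731, 0.1624, 0.0325]
tool_rot: [1.0, 0.0, -0.014, 0.001]
force: [-19.1, 1.4, 21.9]
finger_gap: 0.288
gripper_force: 42.4
```

The blank stands firm against the stop. I'll relax the push, release, and rise.

```bash
python3 -m crank '-.1 0 0 0 0 0;-.05 0 0 0 0 0;0 0 0 0 0 0;0 0 0 0 0 0;0 0 0 0 0 0'
python3 -m crank '0 0 0 0 0 0;0 0 0 0 0 0;0 0 0 0 0 0;0 0 -.3 0 0 0;0 0 -.5 0 0 0' 0.1
python3 -m crank '0 0 -.9 0 0 0;0 0 -.9 0 0 0;0 0 -.9 0 0 0;0 0 -.9 0 0 0;0 0 -.9 0 0 0'
python3 -m crank '-.3 .9 0 0 0 0;-.3 .9 0 0 0 0;-.3 .9 0 0 0 0;-.3 .9 0 0 0 0;-.3 .9 0 0 0 0'
python3 - <<'E'
from h import *
s=snap('top');cv2.imwrite('pics/t4.png',cv2.resize(s['image'][160:270,225:345],None,fx=5,fy=5)[:,:,::-1])
E
```

```text
t: 16.85
tcp_pos: [0.4731, 0.1624, 0.0326]
tool_rot: [1.0, 0.0, -0.008, 0.001]
force: [-11.6, 0.9, 14.3]
finger_gap: 0.291
gripper_force: 41.5
t: 17.35
tcp_pos: [0.4805, 0.1624, 0.0642]
tool_rot: [1.0, -0.0, -0.001, 0.0]
force: [-0.3, 0.5, 0.1]
finger_gap: 0.551
gripper_force: 0.0
t: 17.85
tcp_pos: [0.4807, 0.1625, 0.2468]
tool_rot: [1.0, 0.0, 0.001, -0.0]
force: [0.9, -0.4, -0.4]
finger_gap: 0.553
gripper_force: 0.0
t: 18.35
tcp_pos: [0.4204, -0.0187, 0.2453]
tool_rot: [1.0, 0.0, 0.001, 0.0]
force: [0.3, -1.0, -0.4]
finger_gap: 0.549
gripper_force: 0.0
```

View pics/t4.png

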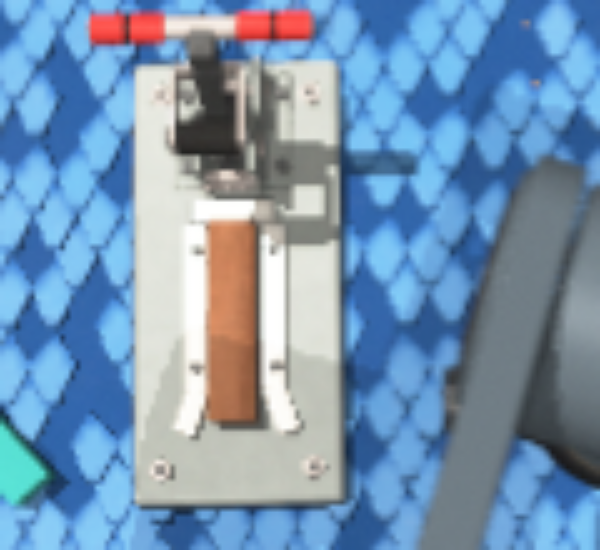

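The blank (crop (232,320)) lies in the channel flush with the stop at (232,212), and the arm is still open. Next I'll turn back, regrip the right-hand sleeve and bring the arm over.

```bash
python3 -m crank '0 0 0 0 0 -.095;0 0 0 0 0 -.095;0 0 0 0 0 -.095;0 0 0 0 0 -.095;0 0 0 0 0 -.095'
python3 -m crank '0 0 0 0 0 -.095;0 0 0 0 0 -.095;0 0 0 0 0 -.095;0 0 0 0 0 -.095;0 0 0 0 0 -.095'
python3 -m crank '0 0 0 0 0 -.05;.4 .53 0 0 0 0;.4 .53 0 0 0 0;.4 .53 0 0 0 0;.4 .53 0 0 0 0'
python3 -m crank '.4 .53 0 0 0 0;.4 .53 0 0 0 0;.4 .53 0 0 0 0;.4 .53 0 0 0 0;.4 .53 0 0 0 0'
```

```text
t: 18.9
tcp_pos: [0.421, -0.0174, 0.2451]
tool_rot: [0.93, 0.367, 0.0, 0.0]
force: [0.3, 0.4, -0.8]
finger_gap: 0.553
gripper_force: 0.0
t: 19.4
tcp_pos: [0.421, -0.0173, 0.2451]
tool_rot: [0.732, 0.681, 0.0, 0.0]
force: [-0.4, 0.1, 0.6]
finger_gap: 0.551
gripper_force: 0.0
t: 19.9
tcp_pos: [0.5066, 0.0474, 0.2452]
tool_rot: [0.707, 0.707, 0.0, 0.0]
force: [0.1, -0.2, 0.1]
finger_gap: 0.548
gripper_force: 0.0
t: 20.4
tcp_pos: [0.6124, 0.1276, 0.2451]
tool_rot: [0.707, 0.707, 0.0, 0.0]
force: [0.7, -0.8, 0.1]
finger_gap: 0.55
gripper_force: 0.0
```

```bash
python3 -m crank '0 0 .5 0 0 0;0 0 .5 0 0 0;0 0 .5 0 0 0;0 0 .35 0 0 0;0 0 0 0 0 0'
python3 -m crank '0 0 0 0 0 0;0 0 0 0 0 0;0 0 0 0 0 0;0 0 0 0 0 0;0 0 0 0 0 0' -1 30
```

```text
t: 20.9
tcp_pos: [0.6101, 0.1267, 0.1686]
tool_rot: [0.707, 0.707, -0.002, -0.002]
force: [-0.4, 0.1, -0.8]
finger_gap: 0.553
gripper_force: 0.0
t: 21.4
tcp_pos: [0.6128, 0.1266, 0.1717]
tool_rot: [0.707, 0.707, 0.001, 0.001]
force: [1.0, -0.1, 4.4]
finger_gap: 0.162
gripper_force: 29.5
```

```bash
python3 -m crank '0 -.15 -.045 0 0 0;0 -.3 -.045 0 0 0;0 -.302 -.02 0 0 0;0 -.302 .01 0 0 0;0 -.3 .037 0 0 0'
python3 -m crank '0 -.293 .065 0 0 0;0 -.285 .095 0 0 0;0 -.275 .125 0 0 0;0 -.262 .153 0 0 0;0 -.245 .175 0 0 0'
```

```text
t: 21.9
tcp_pos: [0.5626, 0.1259, 0.1752]
tool_rot: [0.707, 0.707, 0.004, 0.005]
force: [8.4, -1.9, 2.6]
finger_gap: 0.161
gripper_force: 29.8
t: 22.4
tcp_pos: [0.5031, 0.1252, 0.1492]
tool_rot: [0.707, 0.708, -0.0, 0.002]
force: [1.7, -5.3, -1.3]
finger_gap: 0.161
gripper_force: 29.6
```

Now at q≈0.8. I'll continue down to about 0.2.

```bash
python3 -m crank '0 -.227 .198 0 0 0;0 -.205 .22 0 0 0;0 -.18 .24 0 0 0;0 -.16 .257 0 0 0;0 -.13 .273 0 0 0'
python3 -m crank '0 -.1 .283 0 0 0;0 0 0 0 0 0;0 0 0 0 0 0;0 0 0 0 0 0;0 0 0 0 0 0'
```

```text
t: 22.9
tcp_pos: [0.4672, 0.1248, 0.1001]
tool_rot: [0.706, 0.708, -0.001, 0.001]
force: [4.4, -7.9, -6.5]
finger_gap: 0.16
gripper_force: 29.3
t: 23.4
tcp_pos: [0.4634, 0.1247, 0.0887]
tool_rot: [0.706, 0.708, -0.001, 0.001]
force: [3.2, -8.7, -8.4]
finger_gap: 0.156
gripper_force: 29.5
```

```bash
python3 -m crank '0 0 0 0 0 0;0 0 0 0 0 0;0 0 0 0 0 0;0 0 0 0 0 0;0 0 0 0 0 0' 0.1
python3 -m crank '0 0 -.4 0 0 0;0 0 -.9 0 0 0;0 0 -.9 0 0 0;0 0 -.9 0 0 0;0 0 -.9 0 0 0'
python3 -m crank '-.9 0 0 0 0 0;-.9 0 0 0 0 0;-.9 0 0 0 0 0;-.9 0 0 0 0 0;-.9 0 0 0 0 0'
python3 - <<'E'
from h import *
s=snap('top');t=cv2.resize(s['image'][160:270,235:335],None,fx=4,fy=4)
s=snap('side');a=cv2.resize(s['image'][160:270,220:320],None,fx=4,fy=4)
cv2.imwrite('pics/f.png',np.hstack([t,a])[:,:,::-1])
h=cv2.cvtColor(s['image'],cv2.COLOR_RGB2HSV)
E
```

```text
t: 23.9
tcp_pos: [0.4628, 0.1268, 0.0896]
tool_rot: [0.707, 0.707, 0.0, -0.0]
force: [0.2, 0.1, 0.0]
finger_gap: 0.549
gripper_force: 0.0
t: 24.4
tcp_pos: [0.4624, 0.1267, 0.251]
tool_rot: [0.707, 0.707, -0.0, -0.0]
force: [1.2, 0.3, 0.1]
finger_gap: 0.55
gripper_force: 0.0
t: 24.9
tcp_pos: [0.4626, -0.0545, 0.2497]
tool_rot: [0.707, 0.707, 0.0, 0.0]
force: [1.1, 0.8, -1.1]
finger_gap: 0.547
gripper_force: 0.0
```

View pics/f.png

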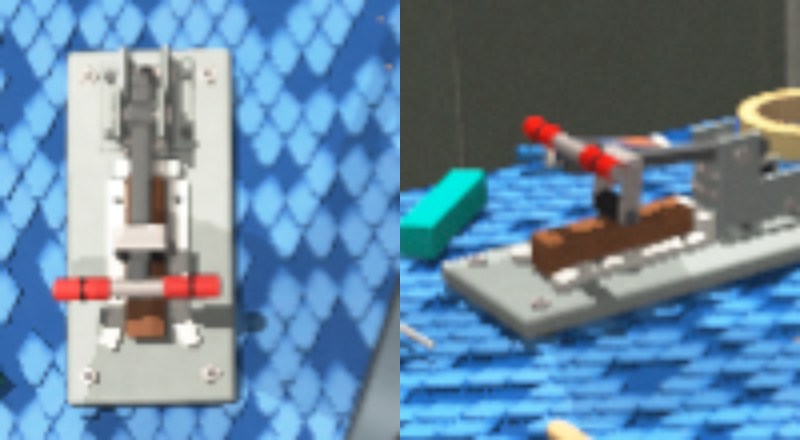

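The picture shows the arm down with the roller on the blank (right panel (607,205)). The blank is still against the stop (left panel (145,175)). I'm handing in.

```bash
python3 -c "
from station import manip
print(manip.sign_off())"
```

```text
the job is handed in; nothing more can be done
None
```

The walnut blank is home against the end stop with the roller down on it, and I handed the job in at about 25 s; sign-off gave no verdict, and I judged the roller's contact only from the pictures.

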